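# Switch the bench supply off and pop its fuse hatch open

### The arm

A 6-joint arm with a two-finger parallel gripper is mounted at the origin on the work surface. World frame = base frame: x ahead of the robot, y to its left, z up, the work surface at z = 0. Lengths are in m, angles in rad, forces in N, time in s.
With the tool pointing down it reaches from about 0.225 to 0.875 m from the base axis. Payload 3.4 kg.
Tool frame: the origin (TCP) lies at the very end of the fingers, on their centre line; the grasp point (between the pads) lies 19 mm behind it; z points along the fingers, x is the direction in which the jaws open and shut, and the axes are right-handed (so a half turn about z gives the same grasp; the last joint's range is limited). The gripper opens to 85 mm and grips with 20 to 120 N. Pads are 22 mm wide; open, the fingers measure 114 mm over their backs; the gripper's body (76 mm by 85 mm) begins 54 mm behind the grasp point. The pads swing forward as they close: fully open they stand 13 mm farther back than shut.
Start: joints at [1.213, 0.276, 1.505, -0, 1.361, -0.121], TCP at [0.135, 0.559, 0.231] pointing down, gripper open.
Joint ranges: [-2.89, 2.89], [-0.75, 2.08], [0.22, 2.7], [-1.18, 4.32], [0.11, 2.71], [-2.7, 2.7]. Speed limits (rad/s): [2.57, 2.57, 3.14, 3.14, 3.14, 3.14].

### API

Orientations are given as a rotation vector (axis times angle).
In Python, from cell import manip, eyes gives the robot as it stands.
- The arm moves only by the tool send_rows, never from a script. Its argument "targets" is a list of rows, each a list of 2 entries, a list of its own where there are three numbers: the shift along the tool's x, y, z in units of 40 mm (1.0 is 40 mm), then the turn, a rotation vector about the tool's x, y, z in units of 5 degrees (1.0 is 5 degrees). A call has exactly 5 rows; each row is the pose to reach, as a shift and turn from the pose measured when the call began, along the tool's axes at that moment; what a row does not reach only later rows make up. A row lasts 1/10 s, in which the tool goes at most 50 mm and 8.59 degrees, less where a joint would pass 70% of its speed; a pose out of reach is approached as far as the arm can. A call with a gripper value outside its range is refused whole. "jaw" is the gripper's target within -1 to 1 (shut at 1, half-way at 0, fully open at -1), set as the call begins (left out, the last holds). The fingers move at their own pace and stop on an object; the grip force is fixed at half the most. Time passes only in rows, so rows that repeat a pose let the fingers close, or fill a call up. It gives the time, the measured TCP pose, the force and the opening at its end, in the units of the state.
- manip.observe(): the state, without advancing time (a new reading comes with each control period).
- eyes.get_image(name): name is "side" or "top"; returns (picture, depth): 384x512x3 uint8, blue, green, red; 384x512 float32, m along the optical axis (not along the pixel's ray), 0 where there is no reading.
- eyes.get_calibration(name): a dict with "camera_matrix" (3x3 intrinsics, pixels), "origin" and "rotation" of the camera in the world. Camera axes: x right, y up, looking along -z (the intrinsics and any distortion apply to the point x, -y, -z); pixel columns grow to the right and rows downward; lengths in m; the calibration is good to about 2 mm. A picture is of the moment at which its call begins. get_calibration takes no time and is no camera call.
- manip.close_job(): hands the job in, once; it reports no verdict.
The state is a dict: "time": time; "joint_positions": joint angles; "qvel": joint speeds; "joint_torque": joint torques, N m; "eef_pos": TCP position; "tool_rot": TCP orientation; "force": force on the tool from outside, world axes, zero at the start; "wrist_torque": the same for the moment, N m; "width": opening from 0.0 (shut) to 1.0 (fully open).
Only numpy, scipy, OpenCV 4.12 (cv2) and the standard library are available. Lean on these libraries where they do the work, as an engineer would, in place of code of your own. Each camera call takes 0.05 s, during which the arm holds its last target. There are 200 camera calls.

### The job

Get the bench supply ready for a fuse change, with fingertip presses only. First switch it off: on the switch box, press down the raised half of the big rocker until it flips over. Then press the small fuse hatch on the supply box once, near its free edge, far enough to click; let it spring up by itself, do not push it back, keep your hand clear and watch for two seconds that it stays wide open - leave the big socket hatch shut, and pick up or shift nothing else on the bench.

Things in the scene. Friction and masses are not known exactly. Their poses are not given: they have to be found in the camera images.
- switch_box: light grey enclosure screwed to the bench, 120 (x) x 110 (y) x 70 mm high, carrying one big black rocker in the middle of its top inside a low black frame; a small amber lamp beside the rocker on the +y side. Origin: centre of its underside; x points from the near side (turned to the robot, give or take 20 degrees) to the far side, y to the left, z up.
- rocker_press (a point): a point on top of the rocker's near half (-x side of the switch box), 24 mm from the pivot, 91 mm above the bench at the start; it moves with the rocker. The rocker is a plate 68 (x) x 46 (y) x 8 mm, tilted 0.17 rad, pivoting about the box's y axis over the middle of the box, 83 mm above the bench. At the start its near half stands up, its far half is down (on).
- rocker (a joint): rocker angle in rad: 0 = on (near half up), 0.34 = off (near half down). It snaps over past 0.17 and stays where it was put. Pressed at rocker_press it takes about 5 N at first, then less, and moves that point 8 mm down.
- supply_box: light grey enclosure screwed to the bench, 150 (x) x 190 (y) x 90 mm high, with two hinged darker grey hatches side by side in its top: the narrow fuse hatch on its -y side and the wide socket hatch on its +y side. Origin: centre of its underside; x points from the near side (turned to the robot, give or take 20 degrees) to the far side where both hinges are, y to the left, z up.
- fuse_hatch_press (a point): a point on the top face of the fuse hatch (a lid 90 (x) x 60 (y) x 12 mm, 10 mm proud of the box's top), in the middle of its ribbed patch: 72 mm from the hinge line, 20 mm from the free (near) edge, midway across, 100 mm above the bench when shut; it moves with the hatch. Pressed there the hatch gives 7 mm (to -0.098 rad) against 4 N, then stops solid.
- fuse_hatch_hinge (a point): middle of the fuse hatch's hinge line, on its far edge, 94 mm above the bench; the hinge runs along the supply box's y.
- fuse_hatch (a joint): angle of the fuse hatch in rad: 0 = shut and latched (within 0.01), growing as it opens upwards and away from the robot to 1.75 = fully open, 10 degrees past upright. Push-push latch: pressed more than 6 mm at the press point and then let go, it is released, and a damped spring swings the hatch fully open in about 1.3 s. Pushed shut and pressed to its stop again, it would latch again.
- socket_hatch_press (a point): the like point on the socket hatch (the wide one, 90 x 96 x 12 mm), 72 mm from its hinge line, 20 mm from its free edge. To be left alone.
- socket_hatch (a joint): angle of the socket hatch in rad, 0 = shut; same latch. Must stay shut.
- push_block: loose yellow push block 240 x 78 mm with a red arched handle, 90 mm high, on the left; origin centre of its underside. Bystander.
- spanner: loose steel spanner 180 mm long, lying behind the boxes; origin centre of its underside. Bystander.
- tape_measure: loose black tape measure 66 x 40 x 62 mm between the two boxes; origin centre of its underside. Bystander.
- fuse_carton: loose cardboard carton of spare fuses with a paper band, 36 x 58 x 24 mm, between and in front of the two boxes; origin centre of its underside. Bystander.
- glue_bottle: loose white glue bottle, 64 mm across, 170 mm high, standing behind the boxes; origin centre of its underside. Bystander.
- curved_blank: loose bent strip of plywood about 220 x 80 x 22 mm, lying across in front of the boxes; origin near the middle of its underside. Bystander.
- ear_defenders: loose red ear defenders with a black headband, about 175 x 185 x 80 mm, on the right; origin on the bench between the two cups. Bystander.

How it is judged:
On the way, in this order (a step that is already met when the one before it is completed fails the run):
1. the rocker has been flipped over to off (value of joint rocker above 0.29 rad), for 0.2 s.
2. the fuse hatch has sprung wide open and stands so, with the fingers off the supply box, for a second (value of joint fuse_hatch above 1.5 rad and contact force between the fingers and supply_box below 0.1 N), for 1 s.
At the end, for the whole second after the job is handed in: The rocker is off (over 0.29 rad), the fuse hatch stands wide open (over 1.5 rad) and at rest, the socket hatch is shut (under 0.05 rad), and every loose thing is within 20 mm of where it stood (value of joint rocker above 0.29 rad and value of joint fuse_hatch above 1.5 rad and velocity of joint fuse_hatch between -0.1 and 0.1 rad/s and value of joint socket_hatch below 0.05 rad and distance of each of push_block, spanner, tape_measure, fuse_carton, glue_bottle, curved_blank, ear_defenders from where it was at the start of the episode below 0.02 m); the robot touches nothing.
It fails at once if the wrong hatch was opened (value of joint socket_hatch above 0.15 rad).
It fails at once if the fuse hatch was pushed back after it had popped (value of joint fuse_hatch above 0.2 rad and velocity of joint fuse_hatch below -0.3 rad/s).
It fails at once if a loose thing was picked up or shifted (distance of any of push_block, spanner, tape_measure, fuse_carton, glue_bottle, curved_blank, ear_defenders from where it was at the start of the episode above 0.03 m).
It also fails if it takes over 46 s, if anything falls off the work surface, if the arm or the gripper's body presses on something with over 40 N, if the wrist force passes 120 N, or if a joint passes its speed limit or range.

## Working session

There is one attempt and no reset: what is moved stays moved. The work goes in short steps, Python scripts to look and compute and a tool call to move; the robot and the scene stay as the last step left them, time stands still between calls to the robot, and variables do not carry over. Pictures are saved under pics/ and viewed, about 8 in all and at most 12, crops included, and the job is handed in when it is done.

Besides the shell and the picture viewer there is one more tool, called after ">>>" as name(argument=value, ...), one argument or row to a line, values as JSON. send_rows: Moves the arm, as the interface text tells. Its arguments: {"type":"object","properties":{"targets":{"type":"array","items":{"type":"array"}},"jaw":{"type":"number"}},"required":["targets"]}

```bash
mkdir -p pics; ls; python3 - <<'E'
from cell import manip, eyes
import cv2,numpy as np
print(manip.observe())
for n in("top","side"):
    p,d=eyes.get_image(n); c=eyes.get_calibration(n); print(n,c)
    cv2.imwrite(f"pics/{n}0.png",p); np.savez(f"{n}0.npz",p=p,d=d,K=c["camera_matrix"],o=c["origin"],R=c["rotation"])
E
```

```text
pics
{'time': 0.0, 'joint_positions': array([ 1.21300393e+00,  2.76597138e-01,  1.50617016e+00, -4.05641428e-05,
        1.36065337e+00, -1.20992461e-01]), 'qvel': array([ 0.00133513,  0.00019508, -0.0004933 , -0.00142991,  0.00110182,
       -0.00103704]), 'joint_torque': array([ 8.36354593e-04, -4.16774189e+01, -2.45806646e+01,  7.80922642e-05,
        1.11009245e-02,  1.23501601e-05]), 'eef_pos': array([0.13471845, 0.55844801, 0.23042371]), 'tool_rot': array([ 2.46751204e+00,  1.94288615e+00, -2.42083676e-03]), 'force': array([-0.30866164,  0.13488382, -0.15219854]), 'wrist_torque': array([-0.01092153, -0.01291019, -0.06012577]), 'width': 1.0013913176039424}
top {'camera_matrix': array([[348.18730046,   0.        , 256.1305564 ],
       [  0.        , 348.18730046, 185.63549545],
       [  0.        ,   0.        ,   1.        ]]), 'origin': array([ 0.44354282, -0.01803511,  1.05516195]), 'rotation': array([ 0.12176437, -0.08098411, -1.56588622])}
side {'camera_matrix': array([[356.4395784 ,   0.        , 251.96494826],
       [  0.        , 356.4395784 , 193.49065906],
       [  0.        ,   0.        ,   1.        ]]), 'origin': array([0.5284843 , 0.60494969, 0.81094834]), 'rotation': array([ 0.03778715, -1.05967776, -2.89849278])}
```

View pics/top0.png

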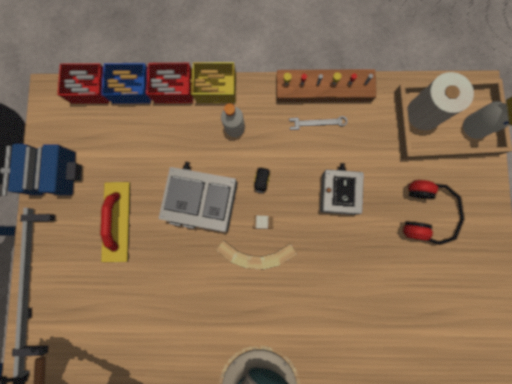

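View pics/side0.png

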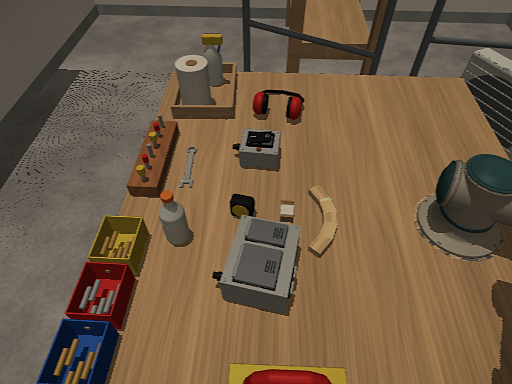

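The top view shows the supply box at about (199,200), with the narrow fuse hatch on its right at (217,202). The switch box is at (342,192), with the carton at (262,222) and the tape at (262,180) between them.

```bash
cat >h.py <<'E'
import numpy as np,cv2
from scipy.spatial.transform import Rotation as Ro
def cloud(n):
    f=np.load(n+"0.npz"); K,d=f["K"],f["d"]; v,u=np.mgrid[:384,:512]
    c=np.stack([(u-K[0,2])/K[0,0]*d,-(v-K[1,2])/K[1,1]*d,-d],-1)
    return c@Ro.from_rotvec(f["R"]).as_matrix().T+f["o"],f["p"],d
E
python3 - <<'E'
from h import *
for n in("top","side"):
    P,img,d=cloud(n)
    X,Y,Z=P[...,0],P[...,1],P[...,2]
    print(n,"bench z",np.median(Z[(abs(Z)<.02)&(d>0)]))
    for nm,c,zr,r in(("switch",(.42,-.27),(.055,.11),.12),("supply",(.4,.15),(.075,.12),.17)):
        if n=="top": c0=P[192,342,:2] if nm=="switch" else P[200,199,:2]
        else: c0=P[150,262,:2] if nm=="switch" else P[255,262,:2]
        m=(np.hypot(X-c0[0],Y-c0[1])<r)&(Z>zr[0])&(Z<zr[1])&(d>0)
        k,l,s,ce=cv2.connectedComponentsWithStats(m.astype(np.uint8)); j=1+s[1:,4].argmax(); m=l==j
        q=P[m]; print(nm,m.sum(),"rect",cv2.minAreaRect((q[:,:2]*1000).astype(np.float32)),"z pct",np.percentile(q[:,2],[5,25,50,75,95]).round(4))
        if nm=="switch":
            b=m&(img.max(-1)<60); q=P[b]
            print(" dark",b.sum(),cv2.minAreaRect((q[:,:2]*1000).astype(np.float32)),np.percentile(q[:,2],[5,50,95]))
        else:
            for zz in((.083,.095),(.095,.115)):
                b=m&(Z>zz[0])&(Z<zz[1]); k,l,s,ce=cv2.connectedComponentsWithStats(b.astype(np.uint8),connectivity=4)
                for i in range(1,k):
                    if s[i,4]>80: print(" z",zz,s[i],cv2.minAreaRect((P[l==i][:,:2]*1000).astype(np.float32)),np.median(P[l==i][:,2]))
im=cv2.imread("pics/top0.png")[155:245,145:385]; cv2.imwrite("pics/crop1.png",cv2.resize(im,None,fx=3.3,fy=3.3,interpolation=cv2.INTER_CUBIC))
E
```

```text
top bench z -0.00023846107146618944
switch 1663 rect ((556.9910888671875, -239.8201141357422), (111.01846313476562, 120.59508514404297), 85.7901611328125) z pct [0.0661 0.069  0.0712 0.0795 0.0902]
 dark 441 ((556.1265258789062, -237.4077606201172), (55.86794662475586, 76.8306655883789), 85.8775634765625) [0.06972157 0.08517577 0.09208201]
supply 3534 rect ((533.4749145507812, 172.06283569335938), (190.7154083251953, 150.13174438476562), 79.65245056152344) z pct [0.0872 0.0896 0.0968 0.0995 0.1016]
 z (0.083, 0.095) [ 159  167   77   65 1603] ((533.4949951171875, 172.1730194091797), (190.49143981933594, 150.13174438476562), 79.65245056152344) 0.08946504871775063
 z (0.095, 0.115) [ 164  175   40   40 1164] ((543.7952880859375, 207.37033081054688), (95.99893951416016, 97.6494140625), 79.25911712646484) 0.09921540438469706
 z (0.095, 0.115) [203 182  27  38 733] ((526.5731201171875, 117.38170623779297), (60.07645034790039, 96.33281707763672), 79.76490783691406) 0.09941253219013191
side bench z 0.0005575280944618566
switch 1027 rect ((558.9367065429688, -236.59298706054688), (115.215591
[... 189 characters left out ...]
55410146713257) [0.06286518 0.07972365 0.09167213]
supply 4705 rect ((534.8035278320312, 174.75848388671875), (192.428466796875, 150.3611602783203), 79.6444091796875) z pct [0.0879 0.0904 0.0981 0.1003 0.1019]
 z (0.083, 0.095) [ 219  215   81   85 2047] ((534.5150756835938, 174.80772399902344), (192.3363037109375, 150.37249755859375), 79.46597290039062) 0.09032919658100613
 z (0.095, 0.115) [244 218  44  29 848] ((528.390869140625, 120.53286743164062), (60.653377532958984, 96.82077026367188), 78.57109832763672) 0.10021175271387461
 z (0.095, 0.115) [ 231  243   51   46 1657] ((544.780517578125, 210.65802001953125), (97.15261840820312, 96.9788818359375), 79.8908920288086) 0.10026757160129462
```

View pics/crop1.png

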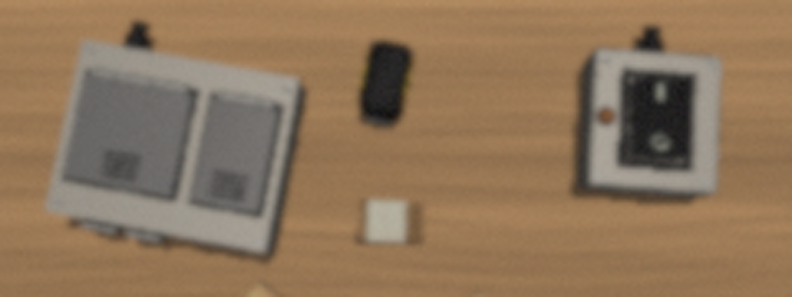

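The crop shows the ribbed patch of the fuse hatch at about (229,187) and the rocker's near half at about (660,142). Both views agree to about 3 mm, and the sizes match the ones given. I'll work out the press points and the moves to reach them.

```bash
cat >go.py <<'E'
import sys,numpy as np
from scipy.spatial.transform import Rotation as Ro
from cell import manip
x,y,z,yaw=map(float,sys.argv[1:5])   # target TCP, tool x heading in degrees
s=manip.observe(); R=Ro.from_rotvec(s["tool_rot"])
a=np.radians(yaw); c,n=np.cos(a),np.sin(a)
T=Ro.from_matrix(np.array([[c,n,0],[n,-c,0],[0,0,-1]]))
print("t",round(s["time"],2),"pos",s["eef_pos"].round(4),"F",s["force"].round(2),"w",round(s["width"],2))
print("shift units",(R.inv().apply(np.array([x,y,z])-s["eef_pos"])/.04).round(3),"turn units",(np.degrees((R.inv()*T).as_rotvec())/5).round(3))
E
python3 - <<'E'
from h import *
P,_,_=cloud("top"); print("rib patch top",P[212,214],"tape/carton",P[180,262],P[222,262])
def loc(c,yaw,p): a=np.radians(yaw); return np.array(c)+np.array([[np.cos(a),-np.sin(a)],[np.sin(a),np.cos(a)]])@p
print("fuse press from box rim", loc((.5275,.119),-10.4,(-.027,0)),"rocker",loc((.5575,-.239),-4.4,(-.024,0)))
E
python3 go.py .5335 -.237 .20 85.6
```

```text
rib patch top [0.49445558 0.12275296 0.09907994] tape/carton [ 0.58895049 -0.00878329  0.06165297] [ 0.46946529 -0.0086586   0.02227543]
fuse press from box rim [0.50094357 0.12387402] rocker [ 0.53357073 -0.23715874]
t 0.1 pos [0.1347 0.5585 0.2305] F [ 0.46 -0.83  0.16] w 1.0
shift units [-16.993  14.356   0.788] turn units [-0.004  0.019 -1.833]
```

>>> send_rows(
  targets=[
    [[-0.85, 0.72, 0], [0, 0, -0.3]],
    [[-1.7, 1.44, 0], [0, 0, -0.6]],
    [[-2.55, 2.16, 0], [0, 0, -1.0]],
    [[-3.4, 2.88, 0], [0, 0, -1.4]],
    [[-4.25, 3.6, 0], [0, 0, -1.83]],
  ],
  jaw=1,
)

```text
time: 0.6
eef_pos: [0.235, 0.3577, 0.2304]
tool_rot: [2.302, 2.136, -0.003]
force: [0.9, 0.5, -0.3]
width: 0.146
```

```bash
python3 go.py .5335 -.237 .20 85.6
```

```text
t 0.6 pos [0.235  0.3577 0.2304] F [ 0.94  0.45 -0.31] w 0.15
shift units [-14.267   8.551   0.787] turn units [-0.006  0.025  0.024]
```

>>> send_rows(
  targets=[
    [[-0.95, 0.57, 0], [0, 0, 0]],
    [[-1.9, 1.14, 0], [0, 0, 0]],
    [[-2.85, 1.71, 0], [0, 0, 0]],
    [[-3.8, 2.28, 0], [0, 0, 0]],
    [[-4.75, 2.85, 0], [0, 0, 0]],
  ],
)

```text
time: 1.1
eef_pos: [0.3347, 0.158, 0.2307]
tool_rot: [2.302, 2.136, -0.003]
force: [0.5, 0.3, -0.4]
width: -0.003
```

>>> send_rows(
  targets=[
    [[-0.95, 0.57, 0], [0, 0, 0]],
    [[-1.9, 1.14, 0], [0, 0, 0]],
    [[-2.85, 1.71, 0], [0, 0, 0]],
    [[-3.8, 2.28, 0], [0, 0, 0]],
    [[-4.75, 2.85, 0], [0, 0, 0]],
  ],
)

```text
time: 1.6
eef_pos: [0.4344, -0.0417, 0.2309]
tool_rot: [2.303, 2.136, -0.002]
force: [0.3, 0.5, 0.1]
width: 0.001
```

```bash
python3 go.py .5335 -.237 .15 85.6
```

```text
t 1.6 pos [ 0.4344 -0.0417  0.2309] F [0.32 0.55 0.08] w 0.0
shift units [-4.678  2.837  2.028] turn units [-0.006  0.019  0.018]
```

>>> send_rows(
  targets=[
    [[-0.95, 0.57, 0.4], [0, 0, 0]],
    [[-1.9, 1.14, 0.8], [0, 0, 0]],
    [[-2.85, 1.7, 1.2], [0, 0, 0]],
    [[-3.8, 2.28, 1.6], [0, 0, 0]],
    [[-4.68, 2.84, 2.03], [0, 0, 0]],
  ],
)

```text
time: 2.1
eef_pos: [0.534, -0.239, 0.1489]
tool_rot: [2.304, 2.135, -0.003]
force: [-0.3, 0.4, 0.1]
width: -0.002
```

```bash
python3 go.py .5335 -.237 .095 85.6; python3 - <<'E'
from cell import eyes
import cv2
a=eyes.get_image("top")[0][150:250,280:400]; b=eyes.get_image("side")[0][70:190,180:320]
f=lambda i:cv2.resize(i,(390,330),interpolation=cv2.INTER_CUBIC)
cv2.imwrite("pics/near1.png",cv2.hconcat([f(a),f(b)]))
E
```

```text
t 2.1 pos [ 0.534  -0.239   0.1489] F [-0.28  0.41  0.06] w -0.0
shift units [ 0.052 -0.016  1.346] turn units [-0.009  0.017  0.009]
```

View pics/near1.png

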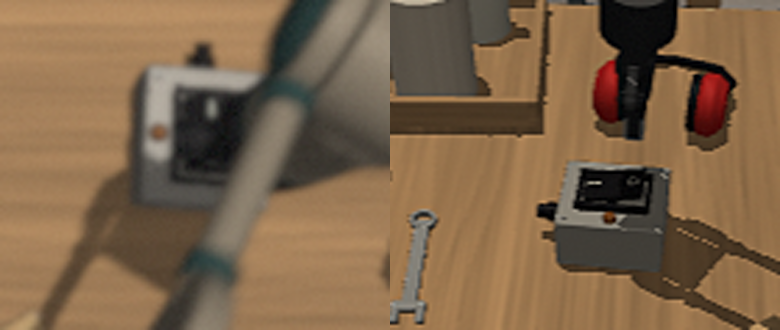

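In the side crop the shut fingertips, at (635,135), hang over the box's near half; the top view is blocked by the arm. I'll go down now.

>>> send_rows(
  targets=[
    [[0.05, 0, 0.4], [0, 0, 0]],
    [[0.05, 0, 0.8], [0, 0, 0]],
    [[0.05, 0, 1.1], [0, 0, 0]],
    [[0.05, 0, 1.25], [0, 0, 0]],
    [[0.05, 0, 1.4], [0, 0, 0]],
  ],
)

```text
time: 2.7
eef_pos: [0.5343, -0.2391, 0.0905]
tool_rot: [-2.306, -2.132, 0.006]
force: [-2.7, 0.7, 4.3]
width: -0.001
```

>>> send_rows(
  targets=[
    [[0, 0, 0.05], [0, 0, 0]],
    [[0, 0, 0.1], [0, 0, 0]],
    [[0, 0, 0.15], [0, 0, 0]],
    [[0, 0, 0.2], [0, 0, 0]],
    [[0, 0, 0.2], [0, 0, 0]],
  ],
)

```text
time: 3.2
eef_pos: [0.5349, -0.2393, 0.0843]
tool_rot: [2.306, 2.132, -0.005]
force: [-2.8, 2.3, 9.7]
width: -0.002
```

>>> send_rows(
  targets=[
    [[0, 0, 0.04], [0, 0, 0]],
    [[0, 0, 0.08], [0, 0, 0]],
    [[0, 0, 0.1], [0, 0, 0]],
    [[0, 0, 0.12], [0, 0, 0]],
    [[0, 0, 0.12], [0, 0, 0]],
  ],
)

```text
time: 3.7
eef_pos: [0.535, -0.2393, 0.084]
tool_rot: [2.304, 2.131, -0.004]
force: [-7.2, 3.5, 24.2]
width: 0.001
```

>>> send_rows(
  targets=[
    [[0, 0, -0.4], [0, 0, 0]],
    [[0, 0, -1.2], [0, 0, 0]],
    [[0, 0, -2.2], [0, 0, 0]],
    [[0.7, -0.3, -3.0], [0, 0, 0]],
    [[1.6, -0.7, -3.4], [0, 0, 0]],
  ],
)

```text
time: 4.2
eef_pos: [0.5143, -0.1741, 0.2229]
tool_rot: [2.302, 2.124, 0.001]
force: [-0.4, 0.8, 0.3]
width: -0.001
```

```bash
python3 go.py .498 .1235 .17 79.6; python3 - <<'E'
from cell import eyes
import cv2,numpy as np
import h
for n in("top","side"):
    p,d=eyes.get_image(n); c=eyes.get_calibration(n)
    np.savez(f"{n}10.npz",p=p,d=d,K=c["camera_matrix"],o=c["origin"],R=c["rotation"])
    b=p
f=lambda i:cv2.resize(i,(390,330),interpolation=cv2.INTER_CUBIC)
cv2.imwrite("pics/after1.png",cv2.hconcat([f(np.load("side0.npz")["p"][120:180,230:300]),f(b[120:180,230:300])]))
for n in("side","side1","top","top1"):
    P,_,d=h.cloud(n); o=np.array([.5575,-.239]); a=np.radians(-4.4)
    q=(P[...,:2]-o)@np.array([[np.cos(a),-np.sin(a)],[np.sin(a),np.cos(a)]])
    for s in(-24,24):
        m=(abs(q[...,0]*1000-s)<6)&(abs(q[...,1])<.018)&(P[...,2]>.06)&(P[...,2]<.11)&(d>0); print(n,s,m.sum(),np.median(P[m][:,2]))
E
```

```text
t 4.2 pos [ 0.5143 -0.1741  0.2229] F [-0.44  0.77  0.29] w -0.0
shift units [ 7.392 -1.015  1.268] turn units [0.091 0.069 1.159]
side -24 35 0.09106563260740153
side 24 28 0.08372961264715145
side1 -24 35 0.08374167259661969
side1 24 37 0.09098315373379962
top -24 56 0.09087271404459057
top 24 53 0.08303790647074938
top1 -24 0 nan
top1 24 0 nan
  return _methods._mean(a, axis=axis, dtype=dtype,
  ret = ret.dtype.type(ret / rcount)
```

View pics/after1.png

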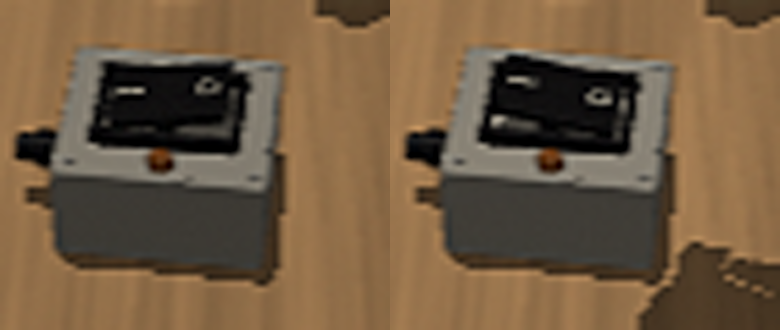

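The rocker has flipped: its near half now stands at 83.7 mm and its far half at 91 mm, the reverse of the start. Next is the fuse hatch.

>>> send_rows(
  targets=[
    [[0.8, -0.1, 0], [0, 0, 0.2]],
    [[1.8, -0.25, 0], [0, 0, 0.4]],
    [[2.8, -0.4, 0], [0, 0, 0.7]],
    [[3.8, -0.52, 0], [0.05, 0, 1.0]],
    [[4.9, -0.67, 0], [0.09, 0.07, 1.16]],
  ],
)

```text
time: 4.8
eef_pos: [0.5003, 0.0289, 0.2219]
tool_rot: [-2.408, -2.013, -0.002]
force: [0.9, 0.5, 0.3]
width: -0.002
```

```bash
python3 go.py .498 .1235 .14 79.6
```

```text
t 4.8 pos [0.5003 0.0289 0.2219] F [0.86 0.47 0.28] w -0.0
shift units [ 2.311 -0.473  2.056] turn units [-0.02  -0.034  0.037]
```

>>> send_rows(
  targets=[
    [[0.7, -0.15, 0.4], [0, 0, 0]],
    [[1.4, -0.3, 0.8], [0, 0, 0]],
    [[2.0, -0.4, 1.3], [0, 0, 0]],
    [[2.31, -0.47, 1.8], [0, 0, 0]],
    [[2.31, -0.47, 2.06], [0, 0, 0]],
  ],
)

```text
time: 5.3
eef_pos: [0.4973, 0.1247, 0.1378]
tool_rot: [-2.404, -2.015, 0.001]
force: [0.1, 0.6, 0.2]
width: 0.0
```

```bash
python3 go.py .498 .1235 .103 79.6; python3 - <<'E'
from cell import eyes
import cv2
a=eyes.get_image("top")[0][150:250,140:260]; b=eyes.get_image("side")[0][180:320,200:340]
f=lambda i:cv2.resize(i,(390,330),interpolation=cv2.INTER_CUBIC)
cv2.imwrite("pics/near2.png",cv2.hconcat([f(a),f(b)]))
E
```

```text
t 5.3 pos [0.4973 0.1247 0.1378] F [0.13 0.59 0.22] w 0.0
shift units [-0.028  0.027  0.871] turn units [-0.047 -0.031  0.065]
```

View pics/near2.png

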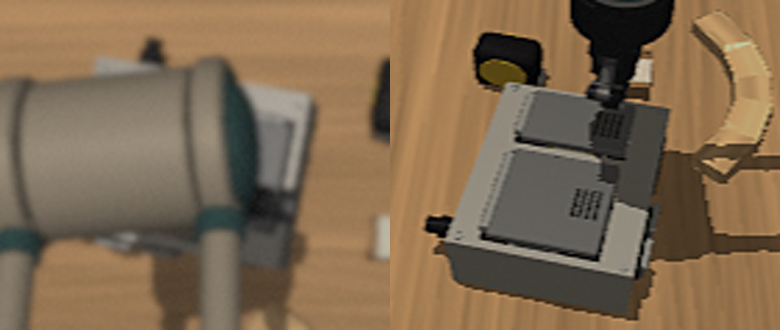

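In the side crop the fingertips, at (605,95), hang over the ribbed patch of the narrow hatch, clear of the wide one. Pressing now.

>>> send_rows(
  targets=[
    [[-0.03, 0.03, 0.3], [0, 0, 0]],
    [[-0.03, 0.03, 0.6], [0, 0, 0]],
    [[-0.03, 0.03, 0.8], [0, 0, 0]],
    [[-0.03, 0.03, 0.9], [0, 0, 0]],
    [[-0.03, 0.03, 0.95], [0, 0, 0]],
  ],
)

```text
time: 5.9
eef_pos: [0.4976, 0.1213, 0.0997]
tool_rot: [-2.406, -2.012, 0.005]
force: [-1.4, -0.5, 4.0]
width: 0.004
```

>>> send_rows(
  targets=[
    [[0, 0, 0.05], [0, 0, 0]],
    [[0, 0, 0.1], [0, 0, 0]],
    [[0, 0, 0.15], [0, 0, 0]],
    [[0, 0, 0.2], [0, 0, 0]],
    [[0, 0, 0.2], [0, 0, 0]],
  ],
)

```text
time: 6.4
eef_pos: [0.4975, 0.1214, 0.0932]
tool_rot: [-2.406, -2.012, 0.004]
force: [-4.5, -0.9, 13.4]
width: 0.0
```

>>> send_rows(
  targets=[
    [[0, 0, 0.03], [0, 0, 0]],
    [[0, 0, 0.06], [0, 0, 0]],
    [[0, 0, 0.08], [0, 0, 0]],
    [[0, 0, 0.08], [0, 0, 0]],
    [[0, 0, 0.08], [0, 0, 0]],
  ],
)

```text
time: 6.9
eef_pos: [0.4975, 0.1214, 0.093]
tool_rot: [-2.407, -2.014, 0.002]
force: [-7.1, -1.7, 22.5]
width: 0.001
```

>>> send_rows(
  targets=[
    [[0, -0.3, -0.8], [0, 0, 0]],
    [[0, -1.2, -1.6], [0, 0, 0]],
    [[0, -2.1, -2.4], [0, 0, 0]],
    [[0, -3.0, -3.2], [0, 0, 0]],
    [[0, -3.6, -4.0], [0, 0, 0]],
  ],
)

```text
time: 7.4
eef_pos: [0.3541, 0.1467, 0.2544]
tool_rot: [-2.406, -2.014, 0.002]
force: [1.3, -0.3, 0.0]
width: 0.001
```

>>> send_rows(
  targets=[
    [[0, 0, 0], [0, 0, 0]],
    [[0, 0, 0], [0, 0, 0]],
    [[0, 0, 0], [0, 0, 0]],
    [[0, 0, 0], [0, 0, 0]],
    [[0, 0, 0], [0, 0, 0]],
  ],
)

```text
time: 7.9
eef_pos: [0.3544, 0.1465, 0.2532]
tool_rot: [-2.406, -2.012, 0.005]
force: [-0.2, -0.1, 0.5]
width: 0.002
```

>>> send_rows(
  targets=[
    [[0, 0, 0], [0, 0, 0]],
    [[0, 0, 0], [0, 0, 0]],
    [[0, 0, 0], [0, 0, 0]],
    [[0, 0, 0], [0, 0, 0]],
    [[0, 0, 0], [0, 0, 0]],
  ],
)

```text
time: 8.4
eef_pos: [0.3544, 0.1465, 0.2532]
tool_rot: [-2.406, -2.013, 0.005]
force: [-0.2, 0.6, -0.6]
width: -0.003
```

>>> send_rows(
  targets=[
    [[0, 0, 0], [0, 0, 0]],
    [[0, 0, 0], [0, 0, 0]],
    [[0, 0, 0], [0, 0, 0]],
    [[0, 0, 0], [0, 0, 0]],
    [[0, 0, 0], [0, 0, 0]],
  ],
)

```text
time: 8.9
eef_pos: [0.3544, 0.1465, 0.2532]
tool_rot: [-2.406, -2.013, 0.005]
force: [-0.1, -0.6, -0.2]
width: 0.001
```

```bash
python3 go.py .35 .12 .25 79.6; python3 - <<'E'
from cell import eyes
import cv2
a=eyes.get_image("top")[0][60:260,90:390]; b=eyes.get_image("side")[0][90:384,130:400]
f=lambda i:cv2.resize(i,(390,400),interpolation=cv2.INTER_CUBIC)
cv2.imwrite("pics/open1.png",cv2.hconcat([f(a),f(b)]))
E
```

```text
t 8.9 pos [0.3544 0.1465 0.2532] F [-0.13 -0.57 -0.21] w 0.0
shift units [-0.672  0.009  0.081] turn units [-0.068 -0.008  0.046]
```

View pics/open1.png

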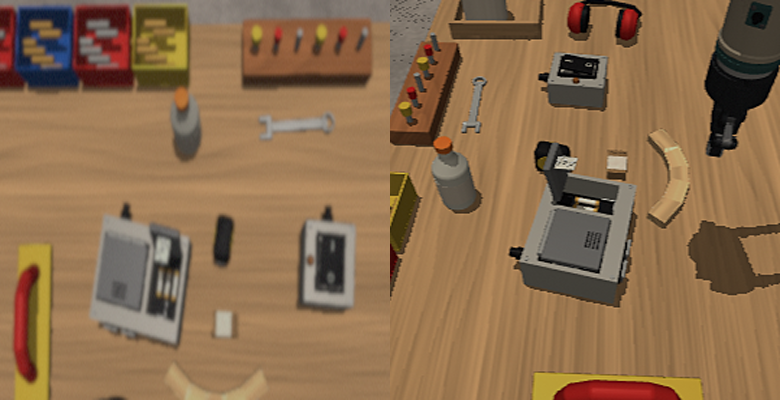

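The fuse hatch stands upright at (560,175) in the side view. The socket hatch is shut and the bystanders are in place. I'll watch for two more seconds.

>>> send_rows(
  targets=[
    [[0, 0, 0], [0, 0, 0]],
    [[0, 0, 0], [0, 0, 0]],
    [[0, 0, 0], [0, 0, 0]],
    [[0, 0, 0], [0, 0, 0]],
    [[0, 0, 0], [0, 0, 0]],
  ],
)

```text
time: 9.5
eef_pos: [0.3544, 0.1465, 0.2532]
tool_rot: [-2.406, -2.013, 0.005]
force: [-0.1, 0.1, 0.0]
width: 0.003
```

>>> send_rows(
  targets=[
    [[0, 0, 0], [0, 0, 0]],
    [[0, 0, 0], [0, 0, 0]],
    [[0, 0, 0], [0, 0, 0]],
    [[0, 0, 0], [0, 0, 0]],
    [[0, 0, 0], [0, 0, 0]],
  ],
)

```text
time: 10.0
eef_pos: [0.3544, 0.1465, 0.2532]
tool_rot: [-2.406, -2.013, 0.005]
force: [0.7, -0.5, 0.4]
width: 0.004
```

>>> send_rows(
  targets=[
    [[0, 0, 0], [0, 0, 0]],
    [[0, 0, 0], [0, 0, 0]],
    [[0, 0, 0], [0, 0, 0]],
    [[0, 0, 0], [0, 0, 0]],
    [[0, 0, 0], [0, 0, 0]],
  ],
)

```text
time: 10.5
eef_pos: [0.3544, 0.1465, 0.2532]
tool_rot: [-2.406, -2.013, 0.005]
force: [-0.4, 0.3, -0.2]
width: -0.003
```

>>> send_rows(
  targets=[
    [[0, 0, 0], [0, 0, 0]],
    [[0, 0, 0], [0, 0, 0]],
    [[0, 0, 0], [0, 0, 0]],
    [[0, 0, 0], [0, 0, 0]],
    [[0, 0, 0], [0, 0, 0]],
  ],
)

```text
time: 11.0
eef_pos: [0.3544, 0.1465, 0.2533]
tool_rot: [-2.406, -2.013, 0.005]
force: [0.1, 0.5, 0.0]
width: -0.002
```

```bash
python3 - <<'E'
from cell import eyes,manip
import numpy as np,h,cv2
p,d=eyes.get_image("side"); c=eyes.get_calibration("side")
np.savez("side20.npz",p=p,d=d,K=c["camera_matrix"],o=c["origin"],R=c["rotation"])
P,_,_=h.cloud("side2"); a=np.radians(-10.4)
q=(P[...,:2]-np.array([.534,.173]))@np.array([[np.cos(a),-np.sin(a)],[np.sin(a),np.cos(a)]])
m=(abs(q[...,0])<.12)&(q[...,1]<-.02)&(q[...,1]>-.095)&(P[...,2]>.115)&(P[...,2]<.25)&(d>0)
x,z=q[m][:,0],P[m][:,2]; print(m.sum(),"lid z max",z.max(),"slope deg from vertical",np.degrees(np.arctan(np.polyfit(z,x,1)[0])),"x",x.min(),x.max())
m=(abs(q[...,0])<.04)&(q[...,1]>.01)&(q[...,1]<.07)&(P[...,2]>.05)&(d>0); print("socket z",np.percentile(P[m][:,2],[5,50,95]))
P0,p0,_=h.cloud("side")
print("px changed among bystanders:",[(n,int((cv2.absdiff(p,p0)[r].max(-1)>40).sum())) for n,r in dict(ears=np.s_[85:120,250:305],spanner=np.s_[145:190,178:200],glue=np.s_[190:246,155:192],carton=np.s_[200:222,278:296],blank=np.s_[183:256,308:340],tape=np.s_[192:212,228:246],block=np.s_[362:384,228:346]).items()])
s=manip.observe(); print(s["time"],s["force"])
print(manip.close_job())
E
```

```text
479 lid z max 0.18752110694893254 slope deg from vertical 4.9041264103399005 x 0.022106788384796277 0.06874988332143435
socket z [0.09846437 0.10039795 0.10241279]
px changed among bystanders: [('ears', 0), ('spanner', 0), ('glue', 0), ('carton', 0), ('blank', 0), ('tape', 98), ('block', 0)]
11.05 [-0.4919366  -0.49770617 -1.06919708]
the job is handed in; nothing more can be done
None
```

I flipped the rocker to off, then pressed the fuse hatch once on its ribbed patch. It sprang open by itself, and I handed the job in at 11.05 s; no verdict was reported.

- **Rocker:** after the press its near half measured 83.7 mm high and its far half 91 mm, the reverse of the start. This was measured right after the flip and not measured again before hand-in.
- **Fuse hatch:** it stood upright and past vertical in the first picture, about 1.5 s after I withdrew the hand. In the depth image taken about two seconds later it still stood open, with its top edge at 187 mm. The fitted lean was 5° past upright rather than the nominal 10°, a rough fit because the points cover more than one face of the lid. It still points to about 1.65 rad, above the 1.5 rad needed.
- **Socket hatch:** shut, with its top face at 100 mm.
- **Loose things:** no changed pixels in the side view at six of the seven. The tape measure's patch changed by 98 pixels. I put that down to the open lid or its shadow covering it, because the fingers never went near it and the picture taken after the hatch opened shows it in place.
- **Hand:** the gripper was clear of everything, with the force reading at noise level (about 1 N).

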